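Square up the wood blank and hold the pattern plate over it

ROBOT

A 6-joint arm with a two-finger parallel gripper is mounted at the origin on the work surface. World frame = base frame: x ahead of the robot, y to its left, z up, the work surface at z = 0. Lengths are in mm, angles in rad, forces in N, time in s.
With the tool pointing down it reaches from about 275 to 750 mm from the base axis. Payload 10.2 kg.
Tool frame: the origin (TCP) lies at the very end of the fingers, on their centre line; the grasp point (between the pads) lies 19 mm behind it; z points along the fingers, y is the line along which they close (so a half turn about z gives the same grasp; the last joint's range is limited). The gripper opens to 85 mm and grips with 20 to 120 N. Pads are 22 mm wide; open, the fingers measure 114 mm over their backs; the gripper's body (76 mm by 85 mm) begins 54 mm behind the grasp point. The pads swing forward as they close: fully open they stand 13 mm farther back than shut.
Start: joints at [-1.512, 0.313, 1.498, -0, 1.331, -0.223], TCP at [145.981, -504.302, 231.294] pointing down, gripper open.
Joint ranges: [-2.94, 2.94], [-0.97, 2.17], [0.19, 2.56], [-1.23, 4.37], [0.02, 3.11], [-2.88, 2.88]. Speed limits (rad/s): [2.39, 2.39, 3.01, 3.14, 3.14, 3.14].

INTERFACE

Orientations are given as [roll, pitch, yaw] about the fixed x, y, z axes, in that order (R = Rz(yaw) Ry(pitch) Rx(roll)).
In Python, from rig import * gives the robot as it stands.
- The arm moves only by the tool send_rows, never from a script. Its argument "motion" is a list that holds one entry, the list of rows, each a list of 7 numbers: the shift along the tool's x, y, z in mm, then the turn, a rotation vector about the tool's x, y, z in degrees, then the opening, from 0 (shut) to 1 (fully open). A call has 1 to 10 rows; each row shifts and turns the commanded pose from where the row before left it, along the tool's axes as they then stand; what a row does not reach is not made up. A row lasts 1/10 s, in which the tool goes at most 50 mm and 8.59 degrees, less where a joint would pass 70% of its speed; a pose out of reach is approached as far as the arm can. A call with a gripper value outside its range is refused whole. The fingers move at their own pace and stop on an object; the grip force is fixed at half the most. Time passes only in rows, so rows that do not move let the fingers close. It gives the time, the measured TCP pose, the force, the opening and the grip force at its end, in the units of the state.
- get_state(): the state, without advancing time (a new reading comes with each control period).
- capture(name): name is "scene" or "top"; returns a dict with "img" (384x512x3 uint8, red, green, blue), "fx", "fy", "cx", "cy" (pixels), "k1" (the pictures are not rectified: a ray, as slopes to the right and down, at radius r is drawn at 1 + k1 r^2 times it, then the intrinsics apply), "T" (4x4, takes a point from camera to world coordinates). Camera axes: x right, y down, z forward; pixel columns grow to the right and rows downward; lengths in mm; the calibration is good to about 2 mm. A picture is of the moment at which its call begins. There is no depth.
- job_done(): hands the job in; it is judged then, once.
The state is a dict: "time_s": time; "joint_positions": joint angles; "qvel": joint speeds; "joint_torque": joint torques, N m; "tool_pos": TCP position; "orientation": TCP orientation; "wrist_force": force on the tool from outside, world axes, zero at the start; "ft_torque": the same for the moment, N m; "finger_gap": finger opening in mm; "grip_force": force on a finger pad.
Only numpy, scipy, OpenCV 4.12 (cv2) and the standard library are available. Lean on these libraries where they do the work, as an engineer would, in place of code of your own. Each camera call takes 0.05 s, during which the arm holds its last target. There are 200 camera calls.

TASK

First push the wooden blank on the jig board home against both fences so that it sits squarely in their corner. Then swing the pattern box's flap right back until it leans past upright, draw out the taller plate with the raised tab, and finish holding it still in the gripper, upright and lengthwise in line with the blank, about 10 cm clear above the middle of the blank; do not put it down. Leave the flap open and the blank squared in the corner, and do not disturb the lower plain plate, the paint pot, the jar or the brush.

Things in the scene. Friction and masses are not known exactly. Their poses are not given: they have to be found in the camera images.
- jig: Fixed grey board 180 x 230 x 8 mm (its x, y, z) flat on the bench; origin at the centre of its underside. Two light wood fences rise to 26 mm above the bench: the far one along y, inner face at x = +70 mm, 16 mm thick, y -100 to +110 mm; the side one along x, inner face at y = +100 mm, 14 mm thick, x -80 to +70 mm. The -x and -y sides are open.
- jig_corner (a point): The inner corner where the two fence faces meet, on the board's upper face (8 mm above the bench); axes as the jig's: the blank belongs on its -x, -y side.
- blank: Loose plain light wood bar, 55 x 130 x 22 mm (its x, y, z), about 0.12 kg, lying flat on the jig board some 20 to 50 mm short of each fence and a little askew; origin at the centre of its underside. At home its origin is 27.5 mm in -x and 65 mm in -y from jig_corner, its long (y) axis along the jig's y.
- box: Fixed open plywood box 150 x 130 x 88 mm (its x, y, z), walls and floor 5 mm, under the hinged flap; origin at the centre of its underside. Inside, two slots 12 mm wide run along y, centred at x = -36 and +16 mm, between ribs 5 mm thick that rise to 30 mm above the bench. A plate stands on edge in each slot; which is where varies.
- flap (a joint): Opening angle of the flap in rad: 0 shut (level), 1.57 upright, stop at 2.0. A stiff hinge (friction 0.17 N m) lets the flap stay at whatever angle it is left. It may start slightly raised.
- flap_hinge (a point): Middle of the hinge line, on the flap's lower face at the box's far (+x) top edge, 88.5 mm above the bench; the line runs along the box's y. Axes turn with the flap: the plywood flap, 150 x 130 x 8 mm, 0.16 kg, reaches 150 mm from here along its own -x, its thickness 0 to 8 mm along its own z.
- flap_pull (a point): Middle of the dark wooden T-pull on the flap's upper side near its free edge: a round cross-bar 16 mm in diameter, 40 mm long along the hinge direction (y), its axis 34 mm off the upper face on a 12 mm thick stem, 130 mm from the hinge line along the flap. Axes turn with the flap.
- plate: Pattern plate to draw out: loose light wood, 10 mm thick (its x), standing on edge in a slot; 90 mm wide (y), 45 mm high, with a tab 45 mm wide in the middle of its top reaching 75 mm high; five dark dots on its faces; about 0.06 kg. Origin at the centre of its lower edge, 5 mm above the bench at the start; z up. It can lean a few degrees in its slot.
- spare: The lower plain plate in the other slot: same wood, 10 x 90 x 45 mm (its x, y, z), no tab, about 0.05 kg; origin at the centre of its lower edge. Stays in the box.
- pot: Bystander: dark metal paint pot, 80 mm across, 55 mm high, origin at the centre of its underside.
- jar: Bystander: small pale jar with a cap, 54 mm across, 75 mm high, origin at the centre of its underside.
- brush: Bystander: brush 180 mm long lying on the bench beyond the work; origin at its middle, on its underside.
Things that resemble listed ones, but are neither listed nor needed, are in the scene too. What is shaped like the blank but purple or red is not meant. Several things have the shape of the box; the one meant has the colours described above.

How it is judged (in metres and radians):
On the way, in this order (a step that is already met when the one before it is completed fails the run):
1. the blank sits squarely in the corner of the two fences (x of blank in the frame of jig_corner between -0.031 and -0.02 m and y of blank in the frame of jig_corner between -0.0685 and -0.055 m and angle between the y axis of blank and the y axis of jig, either way round below 0.05 rad and angle between blank's own z axis and vertical below 0.08 rad and height (world z) of blank below 0.014 m), for 0.2 s.
2. the flap is swung back past upright (value of joint flap above 1.6 rad), for 0.2 s.
3. the tabbed plate is drawn up out of the box (height (world z) of plate above 0.09 m and contact force between the fingers and plate above 1 N), for 0.2 s.
At the end, for the whole second after the job is handed in: Blank within 3.5 mm of both fences, square within 3 degrees, flat; flap open beyond 1.6 rad; tabbed plate held still in the fingers, upright and in line within 0.2 rad, lower edge 60 to 150 mm above the blank's top, centred within 30 mm; plain plate within 20 mm of its start (all of step 1 and value of joint flap above 1.6 rad and contact force between the fingers and plate above 1 N and horizontal distance between plate and blank below 0.03 m and z of plate in the frame of blank between 0.082 and 0.172 m and angle between plate's own z axis and vertical below 0.2 rad and angle between the y axis of plate and the y axis of blank, either way round below 0.2 rad and linear speed of plate below 0.02 m/s and distance of spare from where it was at the start of the episode below 0.02 m); the arm keeps its last pose, push and grip.
It fails at once if the paint pot is disturbed (moved more than 20 mm) (distance of pot from where it was at the start of the episode above 0.02 m).
It fails at once if the jar is disturbed (moved more than 20 mm) (distance of jar from where it was at the start of the episode above 0.02 m).
It fails at once if the brush is disturbed (moved more than 20 mm) (distance of brush from where it was at the start of the episode above 0.02 m).
It fails at once if the plain plate is moved out of its place (more than 30 mm) (distance of spare from where it was at the start of the episode above 0.03 m).
It also fails if it takes over 72 s, if anything falls off the work surface, if the arm or the gripper's body presses on something with over 40 N, if the wrist force passes 120 N, or if a joint passes its speed limit or range.

## Working session

There is one attempt and no reset: what is moved stays moved. The work goes in short steps, Python scripts to look and compute and a tool call to move; the robot and the scene stay as the last step left them, time stands still between calls to the robot, and variables do not carry over. Pictures are saved under pics/ and viewed, at most 10 in all, crops included, and the job is handed in when it is done.

Besides the shell and the picture viewer there is one more tool, called by a JSON object that holds its "method" and its "body". send_rows: Moves the arm, as the interface text tells. Its arguments: {"type":"object","properties":{"motion":{"type":"array"}},"required":["motion"]}

```bash
mkdir -p pics; ls; python3 - <<'E'
from rig import *
import cv2,numpy as np
for n in("scene","top"):
    c=capture(n); cv2.imwrite(f"pics/{n}0.png",cv2.cvtColor(cv2.resize(c["img"],(768,576),interpolation=cv2.INTER_CUBIC),cv2.COLOR_RGB2BGR))
    np.savez(f"{n}0.npz",**c)
    print(n,c["fx"],c["fy"],c["cx"],c["cy"],c["k1"],np.round(c["T"],3).tolist())
print(get_state())
E
```

```text
pics
scene 404.23820200532435 404.23820200532435 261.9056757259554 197.64585966623582 -0.08608697725307853 [[-0.723, 0.468, -0.508, 1199.988], [0.69, 0.475, -0.546, 716.204], [-0.014, -0.745, -0.667, 904.66], [0.0, 0.0, 0.0, 1.0]]
top 480.12491167987713 480.12491167987713 249.98590236130718 185.69412244247644 -0.08686924218900724 [[0.005, -0.993, 0.12, 438.222], [-1.0, -0.002, 0.02, 57.669], [-0.02, -0.12, -0.993, 1343.533], [0.0, 0.0, 0.0, 1.0]]
{'time_s': 0.1, 'joint_positions': array([-1.51240015e+00,  3.13382930e-01,  1.49832641e+00, -1.35292214e-05,
        1.33101163e+00, -2.23372259e-01]), 'qvel': array([ 1.62125581e-03, -3.95655207e-05, -1.80272026e-03,  2.78399297e-03,
        3.64618911e-04, -8.84480684e-04]), 'joint_torque': array([ 2.72677586e-03, -4.12895250e+01, -2.60143000e+01, -2.36583583e-04,
        2.99629704e-03,  1.35391713e-05]), 'tool_pos': array([ 145.96455365, -504.07113246,  230.81105923]), 'orientation': array([-3.14048947e+00, -2.37130220e-04,  2.81771529e-01]), 'wrist_force': array([0.9596453 , 0.38104893, 0.36960872]), 'ft_torque': array([-0.05019242, -0.00907172, -0.03170872]), 'grip_force': 0.0, 'finger_gap': 85.68913256235678}
```

View pics/scene0.png

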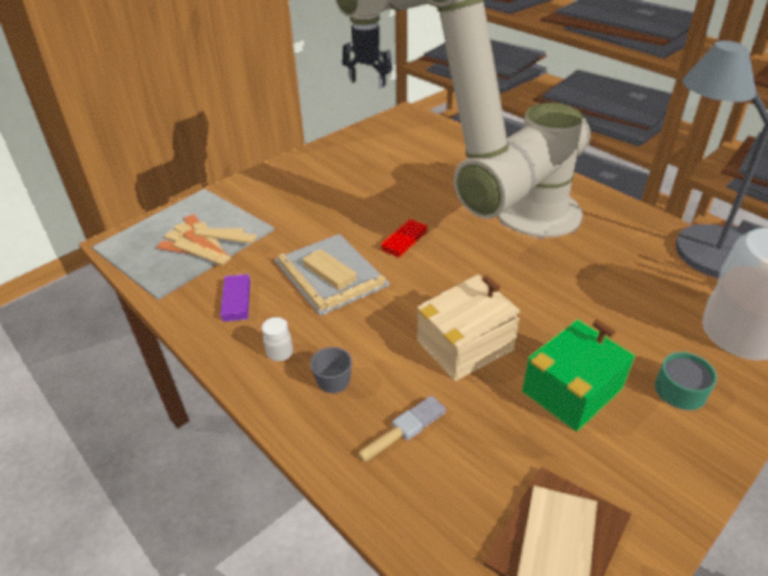

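View pics/top0.png

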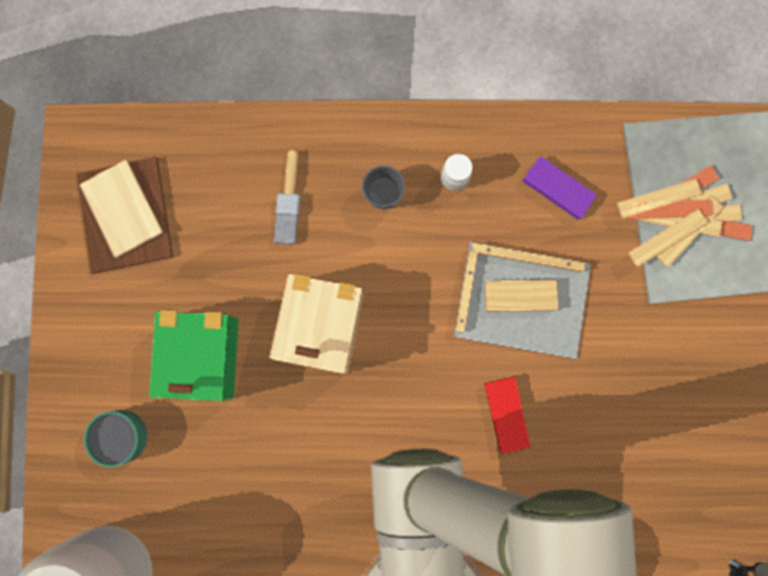

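The views show the light-wood box with brass hinges (top 315,325; scene 468,325), the jig with its fences and blank (top 525,300), the jar (457,170), the pot (383,187) and the brush (287,197). The green box and the red and purple bars are decoys. Next I'll measure the jig, blank and box.

```bash
cat > h.py <<'E'
import numpy as np,cv2
from scipy.spatial.transform import Rotation as R
def load(n): return dict(np.load(n))
def ray(c,u,v):
    K=np.array([[c["fx"],0,c["cx"]],[0,c["fy"],c["cy"]],[0,0,1.]])
    p=cv2.undistortPoints(np.array([[[u,v]]],float),K,np.array([float(c["k1"]),0,0,0]))[0,0]
    # drawn = ray*(1+k1 r^2): OpenCV's model
    d=c["T"][:3,:3]@np.array([p[0],p[1],1]); return c["T"][:3,3],d
def onz(c,u,v,z):
    o,d=ray(c,u,v); return o+d*(z-o[2])/d[2]
def proj(c,P):
    q=np.linalg.inv(c["T"])@np.append(P,1); x,y=q[0]/q[2],q[1]/q[2]; s=1+c["k1"]*(x*x+y*y)
    return np.array([c["fx"]*x*s+c["cx"],c["fy"]*y*s+c["cy"]])
def meet(c1,p1,c2,p2):
    o1,d1=ray(c1,*p1);o2,d2=ray(c2,*p2)
    t=np.linalg.lstsq(np.c_[d1,-d2],o2-o1,rcond=None)[0]
    a,b=o1+d1*t[0],o2+d2*t[1]; return (a+b)/2,np.linalg.norm(a-b)
E
python3 - <<'E'
from h import *
t=load("top0.npz");s=load("scene0.npz")
def crop(c,x,y,w,h,k): return cv2.resize(c["img"][y:y+h,x:x+w],(w*k,h*k),interpolation=cv2.INTER_CUBIC)
# top jig: x300-400,y155-245 ; top box x175-245,y178-253
im=np.zeros((600,800,3),np.uint8)
def put(a,x,y): im[y:y+a.shape[0],x:x+a.shape[1]]=a
put(crop(t,298,156,100,85,4),0,0); put(crop(t,175,178,70,75,4),400,0)
put(crop(s,180,154,82,60,4),0,340-0); put(crop(s,270,178,80,75,4),400,300)
cv2.imwrite("pics/c1.png",im[...,::-1])
# masks
hsv=cv2.cvtColor(t["img"],cv2.COLOR_RGB2HSV)
for n,p in dict(board=(375,215),blank=(345,197),fence=(352,170),bench=(330,290),flap=(210,205)).items(): print(n,hsv[p[1],p[0]])
E
```

```text
board [ 45   9 173]
blank [ 19 102 232]
fence [ 19 109 226]
bench [ 10 145 135]
flap [ 23  62 244]
```

View pics/c1.png

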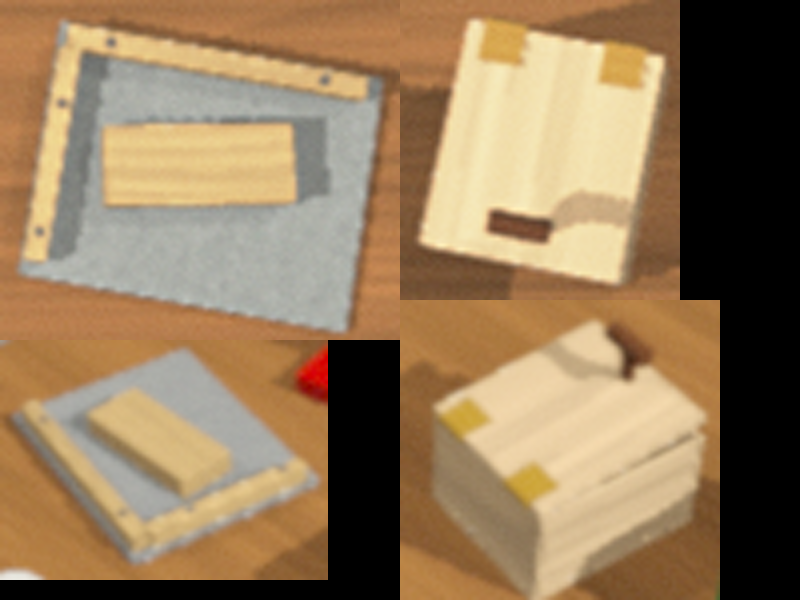

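The crops show the board corners at (63,22), (383,80), (347,332) and (20,274), the blank at (103–297,124–206), and the flap slightly raised with its pull at (519,226). I'll convert these to world points.

```bash
python3 - <<'E'
from h import *
np.set_printoptions(precision=1,suppress=True)
t=load("top0.npz");s=load("scene0.npz")
T=lambda x,y,ox=298,oy=156,X0=0,Y0=0:((x-X0+.5)/4-.5+ox,(y-Y0+.5)/4-.5+oy)
J=lambda x,y:T(x,y); B=lambda x,y:T(x,y,175,178,400,0); S=lambda x,y:T(x,y,180,154,0,340); SB=lambda x,y:T(x,y,270,178,400,300)
print("board z8");bd=[onz(t,*J(*p),8) for p in((63,22),(383,80),(347,332),(20,274))]
for b in bd: print(b)
print("sides",[np.linalg.norm(bd[i]-bd[(i+1)%4]) for i in range(4)])
# blank top mask via minAreaRect
hsv=cv2.cvtColor(t["img"],cv2.COLOR_RGB2HSV); m=((hsv[...,1]>70)&(hsv[...,2]>185)&(hsv[...,0]>14)&(hsv[...,0]<28)).astype(np.uint8)
n,l,st,ce=cv2.connectedComponentsWithStats(m)
for k in range(1,n):
    x,y,w,h,a=st[k]
    if 298<ce[k][0]<398 and 156<ce[k][1]<241 and a>100:
        ys,xs=np.where(l==k); 
        P=np.array([onz(t,u,v,30 if k==l[197,345] else 26)[:2] for u,v in zip(xs,ys)])
        r=cv2.minAreaRect(P.astype(np.float32)); print("comp",a,"area mm2",r, "mean",P.mean(0), cv2.boxPoints(r).tolist())
        C=np.cov(P.T);w_,V=np.linalg.eigh(C);print(" dir deg",np.degrees(np.arctan2(V[1,1],V[0,1])), "len/width",np.sqrt(12*w_))
print("blank corners z30",[onz(t,*J(*p),30) for p in((103,126),(293,124),(297,202),(105,206))])
print("far fence inner z26",[onz(t,*J(*p),26) for p in((85,52),(367,100))])
print("side fence inner z26",[onz(t,*J(*p),26) for p in((80,60),(57,262))])
print("flap")
for n,a,b in(("farL",(470,20),(540,505)),("farR",(664,58),(436,408)),("nearR",(622,284),(600,320)),("nearL",(418,244),(706,415)),("pull",(519,222),(630,342))):
    print(n,*meet(t,B(*a),s,SB(*b)))
for n,a in(("pot",(383,187)),("jar",(457,165)),("brush",(287,197))): print(n,onz(t,a[0]/1.5,a[1]/1.5,50 if n!="brush" else 5))
print("scene blank/board",[meet(t,J(*a),s,S(*b)) for a,b in(((383,80),(14,414)),((347,332),(184,347)),((103,126),(183,495)),((297,202),(135,390)))])
E
```

```text
board z8
[669.3 -93.8   8. ]
[ 628.7 -319.1    8. ]
[ 452.2 -288.8    8. ]
[492.1 -62.    8. ]
sides [np.float64(228.94815081582462), np.float64(179.00506148192244), np.float64(230.26457744012458), np.float64(179.99531557299878)]
comp 740 area mm2 ((565.3954467773438, -182.26040649414062), (216.26199340820312, 166.8477325439453), 79.73773193359375) mean [ 611.7 -148. ] [[464.0421447753906, -273.79925537109375], [628.2207641601562, -303.52392578125], [666.748779296875, -90.7215576171875], [502.57012939453125, -60.99688720703125]]
 dir deg 111.90727644428944 len/width [122.5 264. ]
comp 953 area mm2 ((567.283447265625, -182.9554443359375), (52.499916076660156, 132.3652801513672), 0.12779152393341064) mean [ 567.2 -183.5] [[540.885986328125, -116.8315200805664], [541.18115234375, -249.1964569091797], [593.680908203125, -249.07937622070312], [593.3857421875, -116.71443176269531]]
 dir deg 90.02425612165786 len/width [ 55.  131.5]
blank corners z30 [array([ 593., -118.,   30.]), array([ 594.7, -249.3,   30. ]), array([ 540.8, -250.7,   30. ]), array([ 537.9, -118.6,   30. ])]
far fence inner z26 [array([ 645.2, -106.7,   26. ]), array([ 612.1, -302.3,   26. ])]
side fence inner z26 [array([ 639.5, -103.2,   26. ]), array([499.7, -85.8,  26. ])]
flap
farL [595.1 234.5 102.8] 1.2800471573372634
farR [570.5 108.7  94.3] 3.893385882096077
nearR [422.1 136.  108.2] 8.768618319031619
nearL [449.4 263.9 111. ] 0.2988590326249238
pull [461.8 196.6 146.5] 4.540377282195745
pot [763.8  69.7  50. ]
jar [805.7 -66.8  50. ]
brush [755.8 253.2   5. ]
scene blank/board [(array([ 626.8, -317. ,    9.6]), np.float64(4.376665905888637)), (array([ 451.2, -287.4,    8.8]), np.float64(3.060926496784438)), (array([ 593.2, -118.4,   15.4]), np.float64(4.259453476099381)), (array([ 539.3, -249.9,   25.9]), np.float64(5.036782876350669))]
```

```bash
python3 - <<'E'
from h import *
np.set_printoptions(precision=1,suppress=True)
s=load("scene0.npz");t=load("top0.npz")
for z in(231,244): print(z,[proj(s,np.array([146+dx,-504+dy,z]))*1.5 for dx,dy in((0,0),(.278*50,-.96*50),(-.278*50,.96*50))])
B=lambda x,y:((x-400+.5)/4-.5+175,(y+.5)/4-.5+178)
for n,p,z in(("farL",(470,20),96.5),("farR",(664,58),96.5),("nearR",(622,284),108),("nearL",(418,244),108),("bar",(519,220),142)): print(n,onz(t,*B(*p),z))
SB=lambda x,y:((x-400+.5)/4-.5+270,(y-300+.5)/4-.5+178)
for n,p,z in(("farL",(540,505),96.5),("farR",(436,408),96.5),("nearR",(600,320),108),("nearL",(706,415),108),("bar",(630,340),142)): print(n,onz(s,*SB(*p),z))
E
```

```text
231 [array([367.2,  88.7]), array([352. ,  85.4]), array([382.8,  92.2])]
244 [array([367. ,  84.2]), array([351.8,  80.9]), array([382.7,  87.6])]
farL [596.3 234.9  96.5]
farR [571.5 107.2  96.5]
nearR [424.9 132.6 108. ]
nearL [449.5 264.3 108. ]
bar [464.6 195.4 142. ]
farL [589.9 231.2  96.5]
farR [570.9 111.8  96.5]
nearR [418.9 139.1 108. ]
nearL [446.4 262.3 108. ]
bar [454.1 193.7 142. ]
```

{"method": "send_rows", "body": {"motion": [[[0,0,0,0,0,6.55,0.6],[0,0,0,0,0,6.55,0.6],[0,0,0,0,0,6.55,0.6],[0,0,0,0,0,6.55,0.6],[18,-24.3,0,0,0,0,0.6],[18,-24.3,0,0,0,0,0.6],[18,-24.3,0,0,0,0,0.6],[18,-24.3,0,0,0,0,0.6],[18,-24.3,0,0,0,0,0.6],[18,-24.3,0,0,0,0,0.6]]]}}

```text
time_s: 1.1
tool_pos: [278.5, -378.5, 231.1]
orientation: [-3.141, 0.0, -0.176]
wrist_force: [-0.5, -1.1, 0.5]
finger_gap: 51.1
grip_force: 0.0
```

{"method": "send_rows", "body": {"motion": [[[18,-24.3,0,0,0,0,0.6],[18,-24.3,0,0,0,0,0.6],[18,-24.3,0,0,0,0,0.6],[18,-24.3,0,0,0,0,0.6],[18,-24.3,0,0,0,0,0.6],[18,-24.3,0,0,0,0,0.6],[18,-24.3,0,0,0,0,0.6],[18,-24.3,0,0,0,0,0.6],[18,-24.3,0,0,0,0,0.6],[18,-24.3,0,0,0,0,0.6]]]}}

```text
time_s: 2.1
tool_pos: [498.1, -170.7, 231.0]
orientation: [-3.141, 0.001, -0.175]
wrist_force: [-0.6, -0.2, 0.3]
finger_gap: 50.9
grip_force: 0.0
```

{"method": "send_rows", "body": {"motion": [[[0,0,40,0,0,0,0.6],[0,0,40,0,0,0,0.6],[0,0,40,0,0,0,0.6],[0,0,40,0,0,0,0.6],[0,0,30,0,0,0,0.6],[0,0,20,0,0,0,0.6],[0,0,8,0,0,0,0.6],[0,0,0,0,0,0,0.6]]]}}

```text
time_s: 2.9
tool_pos: [497.1, -171.5, 12.7]
orientation: [-3.141, 0.002, -0.175]
wrist_force: [0.7, 0.4, 0.2]
finger_gap: 51.2
grip_force: 0.0
```

{"method": "send_rows", "body": {"motion": [[[4,0,0,0,0,0,0.6],[6,0,0,0,0,0,0.6],[6,0,0,0,0,0,0.6],[6,0,0,0,0,0,0.6],[6,0,0,0,0,0,0.6],[6,0,0,0,0,0,0.6],[6,0,0,0,0,0,0.6],[6,0,0,0,0,0,0.6],[4,0,0,0,0,0,0.6],[2,0,0,0,0,0,0.6]]]}}

```text
time_s: 3.9
tool_pos: [549.0, -180.9, 13.2]
orientation: [3.142, 0.0, -0.175]
wrist_force: [-1.7, 0.7, 1.1]
finger_gap: 51.1
grip_force: 0.7
```

{"method": "send_rows", "body": {"motion": [[[4,0,0,0,0,0,0.6],[4,0,0,0,0,0,0.6],[3,0,0,0,0,0,0.6],[1,0,0,0,0,0,0.6]]]}}

```text
time_s: 4.3
tool_pos: [560.7, -183.0, 13.3]
orientation: [3.142, -0.0, -0.175]
wrist_force: [-1.9, 0.5, 1.2]
finger_gap: 51.4
grip_force: 0.8
```

{"method": "send_rows", "body": {"motion": [[[1.5,0,0,0,0,0,0.6],[1,0,0,0,0,0,0.6],[0.5,0,0,0,0,0,0.6]]]}}

```text
time_s: 4.6
tool_pos: [562.7, -183.2, 13.3]
orientation: [-3.141, 0.002, -0.176]
wrist_force: [-7.4, 1.3, 5.6]
finger_gap: 51.0
grip_force: 3.7
```

{"method": "send_rows", "body": {"motion": [[[1,0,0,0,0,0,0.6],[0,0,0,0,0,0,0.6]]]}}

```text
time_s: 4.8
tool_pos: [562.8, -183.2, 13.3]
orientation: [-3.141, 0.005, -0.176]
wrist_force: [-11.1, 2.3, 8.0]
finger_gap: 51.2
grip_force: 5.7
```

{"method": "send_rows", "body": {"motion": [[[-5,0,0,0,0,0,0.6],[-5,0,-10,0,0,0,0.6],[0,0,-20,0,0,0,0.3],[0,0,-20,0,0,0,0.1],[0,0,-20,0,0,-8,0.1],[0,0,0,0,0,-8,0.1],[0,0,0,0,0,-8,0.1],[0,0,0,0,0,-8,0.1],[0,0,0,0,0,-8,0.1],[0,0,0,0,0,-8,0.1]]]}}

```text
time_s: 5.8
tool_pos: [554.7, -181.9, 84.2]
orientation: [3.14, -0.001, 0.668]
wrist_force: [-1.2, 0.6, -0.3]
finger_gap: 8.7
grip_force: 0.0
```

{"method": "send_rows", "body": {"motion": [[[0,0,0,0,0,-8,0.1],[0,0,0,0,0,-8,0.1],[0,0,0,0,0,-8,0.1],[0,0,0,0,0,-8,0.1],[0,0,0,0,0,-8,0.1],[0,0,0,0,0,-2,0.1]]]}}

```text
time_s: 6.4
tool_pos: [554.6, -182.0, 84.1]
orientation: [3.14, 0.0, 1.4]
wrist_force: [-0.5, 0.1, 0.9]
finger_gap: 8.7
grip_force: 0.0
```

{"method": "send_rows", "body": {"motion": [[[-20.6,10.6,0,0,0,0,0.1],[-20.6,10.6,0,0,0,0,0.1],[-20.6,10.6,0,0,0,0,0.1],[-20.6,10.6,0,0,0,0,0.1],[-20.6,10.6,0,0,0,0,0.1],[0,0,0,0,0,0,0.1]]]}}

```text
time_s: 7.0
tool_pos: [588.9, -295.0, 83.9]
orientation: [3.14, 0.001, 1.393]
wrist_force: [0.2, -0.2, -0.5]
finger_gap: 8.4
grip_force: 0.0
```

```bash
python3 - <<'E'
from rig import *
from h import *
np.set_printoptions(precision=1,suppress=True)
c=capture("top"); np.savez("top1.npz",**c)
cv2.imwrite("pics/t1.png",cv2.resize(c["img"][146:246,288:413],(800,640)[:1]+(640,),interpolation=cv2.INTER_CUBIC)[:600,:,::-1])
print(get_state()["tool_pos"],get_state()["orientation"])
E
```

```text
[ 588.7 -293.4   83.7] [3.1 0.  1.4]
```

View pics/t1.png

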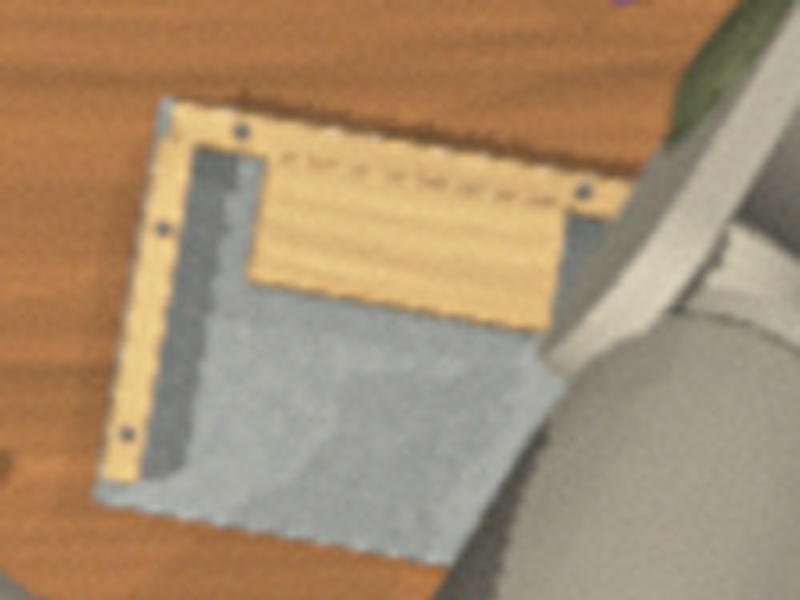

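The blank now lies along the far fence, with its left edge at (265,160), about 30 mm short of the side fence at (192,150). I'll push its end along the fence.

{"method": "send_rows", "body": {"motion": [[[0,0,30,0,0,0,0.1],[0,0,25,0,0,0,0.1],[0,0,11,0,0,0,0.1],[0,0,4,0,0,0,0.1],[0,0,0,0,0,0,0.1]]]}}

```text
time_s: 7.55
tool_pos: [589.0, -292.3, 14.0]
orientation: [3.141, 0.0, 1.396]
wrist_force: [-0.3, -0.2, -0.1]
finger_gap: 8.6
grip_force: 0.0
```

{"method": "send_rows", "body": {"motion": [[[5,0,0,0,0,0,0.1],[6,0,0,0,0,0,0.1],[6,0,0,0,0,0,0.1],[6,0,0,0,0,0,0.1],[6,0,0,0,0,0,0.1],[6,0,0,0,0,0,0.1],[5,0,0,0,0,0,0.1],[3,0,0,0,0,0,0.1],[2,0,0,0,0,0,0.1]]]}}

```text
time_s: 8.45
tool_pos: [596.7, -248.0, 13.3]
orientation: [-3.142, 0.0, 1.395]
wrist_force: [-0.3, -1.8, 1.0]
finger_gap: 8.6
grip_force: 0.7
```

{"method": "send_rows", "body": {"motion": [[[2,0,0,0,0,0,0.1],[1,0,0,0,0,0,0.1],[0,0,0,0,0,0,0.1]]]}}

```text
time_s: 8.75
tool_pos: [597.1, -245.2, 13.2]
orientation: [-3.141, -0.0, 1.395]
wrist_force: [-0.4, -0.8, 0.7]
finger_gap: 8.4
grip_force: 0.2
```

{"method": "send_rows", "body": {"motion": [[[1.5,0,0,0,0,0,0.1],[1,0,0,0,0,0,0.1],[0,0,0,0,0,0,0.1]]]}}

```text
time_s: 9.05
tool_pos: [597.5, -242.6, 13.2]
orientation: [-3.141, -0.0, 1.395]
wrist_force: [0.2, 0.3, -0.0]
finger_gap: 8.3
grip_force: 0.1
```

{"method": "send_rows", "body": {"motion": [[[1,0,0,0,0,0,0.1],[1,0,0,0,0,0,0.1],[0,0,0,0,0,0,0.1]]]}}

```text
time_s: 9.35
tool_pos: [597.9, -240.6, 13.2]
orientation: [-3.141, -0.0, 1.395]
wrist_force: [-0.5, -1.0, -0.2]
finger_gap: 8.5
grip_force: 0.0
```

{"method": "send_rows", "body": {"motion": [[[1,0,0,0,0,0,0.1],[0.5,0,0,0,0,0,0.1],[0,0,0,0,0,0,0.1]]]}}

```text
time_s: 9.65
tool_pos: [598.2, -239.2, 13.3]
orientation: [-3.142, -0.0, 1.395]
wrist_force: [0.6, -0.7, -0.3]
finger_gap: 8.1
grip_force: 0.0
```

{"method": "send_rows", "body": {"motion": [[[1,0,0,0,0,0,0.1],[0.5,0,0,0,0,0,0.1],[0,0,0,0,0,0,0.1]]]}}

```text
time_s: 9.95
tool_pos: [598.4, -238.0, 13.3]
orientation: [3.142, 0.0, 1.395]
wrist_force: [0.3, -1.2, -1.4]
finger_gap: 8.8
grip_force: 0.7
```

{"method": "send_rows", "body": {"motion": [[[1,0,0,0,0,0,0.1],[0.5,0,0,0,0,0,0.1],[0,0,0,0,0,0,0.1]]]}}

```text
time_s: 10.25
tool_pos: [598.5, -238.0, 13.6]
orientation: [3.141, 0.002, 1.395]
wrist_force: [-2.7, -8.1, -0.4]
finger_gap: 8.3
grip_force: 4.1
```

{"method": "send_rows", "body": {"motion": [[[1,0,0,0,0,0,0.1],[0.5,0,0,0,0,0,0.1],[0,0,0,0,0,0,0.1]]]}}

```text
time_s: 10.55
tool_pos: [598.6, -237.9, 13.8]
orientation: [3.14, 0.005, 1.395]
wrist_force: [-4.3, -13.3, -0.6]
finger_gap: 8.6
grip_force: 7.2
```

{"method": "send_rows", "body": {"motion": [[[-3,0,0,0,0,0,0.1],[-10,0,0,0,0,0,0.1],[-10,0,-30,0,0,0,0.1],[0,0,-40,0,0,-8,0.3],[0,0,-40,0,0,-8,0.6],[0,0,-40,0,0,-8,0.8],[0,0,0,0,0,-8,0.8],[0,0,0,0,0,-8,0.8],[0,0,0,0,0,-8,0.8],[0,0,0,0,0,-8,0.8]]]}}

```text
time_s: 11.55
tool_pos: [594.9, -257.7, 163.3]
orientation: [3.141, -0.0, 2.379]
wrist_force: [-0.6, -0.6, -0.3]
finger_gap: 68.5
grip_force: 0.0
```

{"method": "send_rows", "body": {"motion": [[[0,0,0,0,0,-8,0.8],[0,0,0,0,0,-8,0.8],[0,0,0,0,0,-8,0.8],[0,0,0,0,0,-8.8,0.8]]]}}

```text
time_s: 11.95
tool_pos: [594.9, -257.7, 163.2]
orientation: [3.141, -0.0, 2.948]
wrist_force: [-0.3, -0.3, -0.5]
finger_gap: 68.4
grip_force: 0.0
```

{"method": "send_rows", "body": {"motion": [[[14.7,27.9,-8,0,0,0,0.8],[14.7,27.9,-8,0,0,0,0.8],[14.7,27.9,-8,0,0,0,0.8],[14.7,27.9,-8,0,0,0,0.8],[14.7,27.9,-8,0,0,0,0.8],[14.7,27.9,0,0,0,0,0.8],[14.7,27.9,0,0,0,0,0.8],[14.7,27.9,0,0,0,0,0.8],[14.7,27.9,0,0,0,0,0.8],[14.7,27.9,0,0,0,0,0.8]]]}}

```text
time_s: 12.95
tool_pos: [505.9, 46.1, 203.4]
orientation: [3.141, -0.0, 2.942]
wrist_force: [0.5, 0.3, -0.2]
finger_gap: 68.2
grip_force: 0.0
```

{"method": "send_rows", "body": {"motion": [[[14.7,27.9,0,0,0,0,0.8],[14.7,27.9,0,0,0,0,0.8],[14.7,27.9,0,0,0,0,0.8],[14.7,27.9,0,0,0,0,0.8],[14.7,27.9,0,0,0,0,0.8],[0,0,0,0,0,0,0.8]]]}}

```text
time_s: 13.55
tool_pos: [460.9, 198.9, 203.4]
orientation: [3.141, -0.001, 2.945]
wrist_force: [0.2, -0.1, -0.0]
finger_gap: 68.6
grip_force: 0.0
```

```bash
python3 - <<'E'
from rig import *
from h import *
np.set_printoptions(precision=1,suppress=True)
c=capture("top"); np.savez("top2.npz",**c); s=capture("scene"); np.savez("scene2.npz",**s)
k=lambda i,x,y,w,h,W,H:cv2.resize(i[y:y+h,x:x+w],(W,H),interpolation=cv2.INTER_CUBIC)
im=np.zeros((600,800,3),np.uint8)
im[:400,:400]=k(c["img"],298,150,100,100,400,400); im[:400,400:]=k(s["img"],260,150,100,100,400,400)
im[400:,:320]=k(s["img"],170,150,100,62,320,200); im[400:,320:620]=k(c["img"],170,168,90,60,300,200)
cv2.imwrite("pics/c2.png",im[...,::-1])
st=get_state();print(st["tool_pos"],st["orientation"],st["joint_positions"])
E
```

```text
[462.  196.5 203.4] [3.1 0.  2.9] [ 0.2  0.3  1.6  0.   1.2 -1.2]
```

View pics/c2.png

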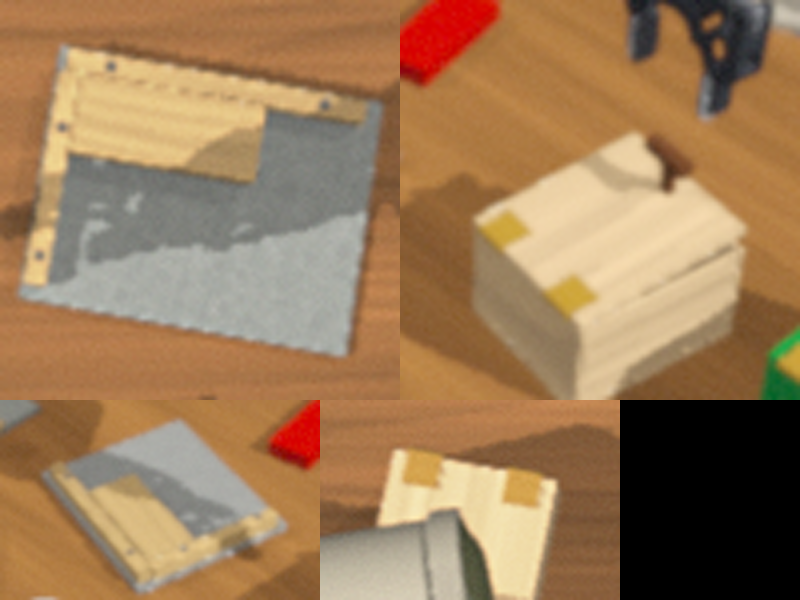

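The blank is flush with both fences in both views (top crop (70,80) corner), and the fingers straddle the pull at (668,160). Now I'll descend and grip the bar's ends.

{"method": "send_rows", "body": {"motion": [[[0,0,25,0,0,0,0.8],[0,0,25,0,0,0,0.8],[0,0,18,0,0,0,0.8],[0,0,9,0,0,0,0.8],[0,0,2,0,0,0,0.8],[0,0,0,0,0,0,0.8]]]}}

```text
time_s: 14.25
tool_pos: [462.5, 196.0, 124.8]
orientation: [3.141, 0.001, 2.941]
wrist_force: [0.3, -0.3, 0.2]
finger_gap: 68.5
grip_force: 0.0
```

{"method": "send_rows", "body": {"motion": [[[0,0,0,0,0,0,0.6],[0,0,0,0,0,0,0.5],[0,0,0,0,0,0,0.4],[0,0,0,0,0,0,0.35],[0,0,0,0,0,0,0.35]]]}}

```text
time_s: 14.75
tool_pos: [461.6, 195.4, 124.5]
orientation: [-3.139, -0.001, 2.942]
wrist_force: [-2.8, -7.9, 1.7]
finger_gap: 39.0
grip_force: 60.2
```

```bash
python3 -c "
import numpy as np
a=.3995+.088*np.arange(21);u=-136.6*np.cos(a);w=136.6*np.sin(a)
print(np.round(np.c_[-np.diff(u),-np.diff(w)],1).tolist())"
```

```text
[[-5.2, -10.9], [-6.1, -10.4], [-7.0, -9.8], [-7.8, -9.1], [-8.6, -8.4], [-9.3, -7.6], [-9.9, -6.8], [-10.5, -5.9], [-11.0, -4.9], [-11.3, -4.0], [-11.7, -2.9], [-11.9, -1.9], [-12.0, -0.9], [-12.0, 0.2], [-12.0, 1.3], [-11.8, 2.3], [-11.5, 3.3], [-11.2, 4.3], [-10.8, 5.3], [-10.3, 6.2]]
```

{"method": "send_rows", "body": {"motion": [[[-5.2,0,-10.9,0,0,0,0.35],[-6.1,0,-10.4,0,0,0,0.35],[-7,0,-9.8,0,0,0,0.35],[-7.8,0,-9.1,0,0,0,0.35],[0,0,0,0,0,0,0.35]]]}}

```text
time_s: 15.25
tool_pos: [488.0, 190.2, 164.8]
orientation: [-3.14, -0.0, 2.941]
wrist_force: [0.7, -5.6, -5.4]
finger_gap: 38.8
grip_force: 62.1
```

{"method": "send_rows", "body": {"motion": [[[-8.6,0,-8.4,0,0,0,0.35],[-9.3,0,-7.6,0,0,0,0.35],[-9.9,0,-6.8,0,0,0,0.35],[-10.5,0,-5.9,0,0,0,0.35],[-11,0,-4.9,0,0,0,0.35],[-11.3,0,-4,0,0,0,0.35],[0,0,0,0,0,0,0.35]]]}}

```text
time_s: 15.95
tool_pos: [547.1, 178.8, 201.3]
orientation: [-3.141, -0.002, 2.941]
wrist_force: [0.1, -2.0, -8.6]
finger_gap: 38.5
grip_force: 61.8
```

Forces are low and the flap is following, so I'll continue the arc.

{"method": "send_rows", "body": {"motion": [[[-11.7,0,-2.9,0,0,0,0.35],[-11.9,0,-1.9,0,0,0,0.35],[-12,0,-0.9,0,0,0,0.35],[-12,0,0.2,0,0,0,0.35],[-12,0,1.3,0,0,0,0.35],[0,0,0,0,0,0,0.35]]]}}

```text
time_s: 16.55
tool_pos: [605.2, 167.6, 205.7]
orientation: [3.141, -0.002, 2.942]
wrist_force: [-1.7, 0.6, -5.3]
finger_gap: 38.2
grip_force: 60.7
```

{"method": "send_rows", "body": {"motion": [[[-11.8,0,2.3,0,0,0,0.35],[-11.5,0,3.3,0,0,0,0.35],[-11.2,0,4.3,0,0,0,0.35],[-10.8,0,5.3,0,0,0,0.35],[-10.3,0,6.2,0,0,0,0.35],[0,0,0,0,0,0,0.35]]]}}

```text
time_s: 17.15
tool_pos: [660.5, 156.8, 185.5]
orientation: [3.14, 0.002, 2.942]
wrist_force: [0.3, 3.4, 1.5]
finger_gap: 37.4
grip_force: 59.8
```

{"method": "send_rows", "body": {"motion": [[[0,0,0,0,0,0,0.6],[0,0,0,0,0,0,0.8],[0,0,0,0,0,0,0.8],[0,0,-10,0,0,0,0.8],[0,0,-20,0,0,0,0.8],[0,0,-25,0,0,0,0.8],[0,0,-25,0,0,0,0.8],[0,0,-25,0,0,0,0.8],[0,0,0,0,0,0,0.8]]]}}

```text
time_s: 18.05
tool_pos: [660.6, 156.3, 294.7]
orientation: [3.14, 0.007, 2.942]
wrist_force: [-0.2, -0.9, -0.3]
finger_gap: 68.4
grip_force: 0.0
```

{"method": "send_rows", "body": {"motion": [[[14,-23,0,0,0,0,0.8],[14,-23,0,0,0,0,0.8],[14,-23,0,0,0,0,0.8],[14,-23,0,0,0,0,0.8],[14,-23,0,0,0,0,0.8],[14,-23,0,0,0,0,0.6],[14,-23,0,0,0,0,0.4],[14,-23,0,0,0,0,0.3],[14,-23,0,0,0,0,0.25],[14,-23,0,0,0,0,0.25]]]}}

```text
time_s: 19.05
tool_pos: [475.8, -42.0, 289.6]
orientation: [-3.141, -0.0, 2.942]
wrist_force: [0.9, -0.1, 0.5]
finger_gap: 21.2
grip_force: 0.0
```

```bash
python3 - <<'E'
from rig import *
from h import *
c=capture("top"); np.savez("top3.npz",**c); s=capture("scene"); np.savez("scene3.npz",**s)
k=lambda i,x,y,w,h,W,H:cv2.resize(i[y:y+h,x:x+w],(W,H),interpolation=cv2.INTER_CUBIC)
im=np.zeros((600,800,3),np.uint8)
im[:480,:400]=k(c["img"],165,150,100,120,400,480); im[:480,400:]=k(s["img"],265,130,100,120,400,480)
cv2.imwrite("pics/c3.png",im[...,::-1])
st=get_state();print(st["tool_pos"],st["orientation"],st["joint_positions"])
E
```

```text
[475.45367513 -42.77815782 289.98102516] [-3.14099103e+00 -1.09224225e-04  2.93914530e+00] [-3.35496019e-01  1.68495078e-01  1.52845538e+00 -6.15690258e-04
  1.44467067e+00 -1.70376757e+00]
```

View pics/c3.png

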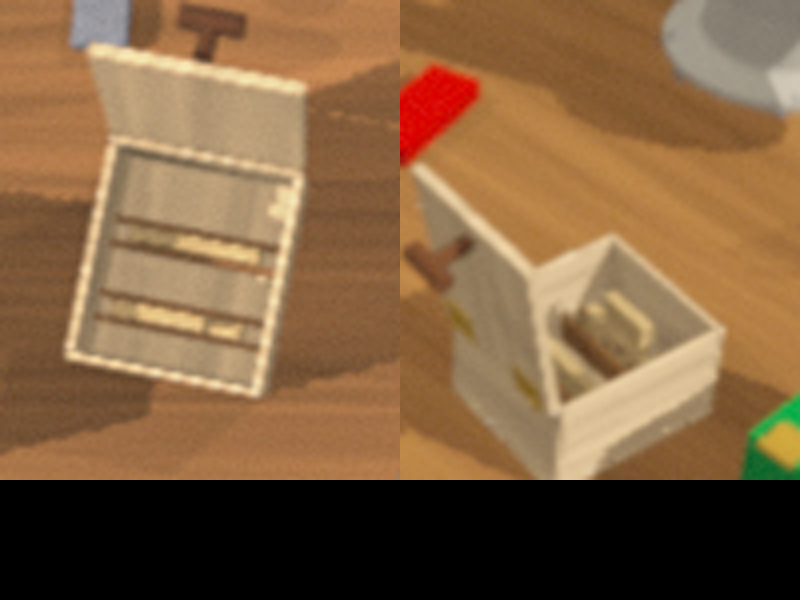

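The flap leans back past upright. The tabbed plate is in the near slot, with its tab top at about (170,318) in the top crop and (628,308) in the scene crop. The spare is in the far slot.

```bash
python3 - <<'E'
from h import *
np.set_printoptions(precision=1,suppress=True)
t=load("top3.npz");s=load("scene3.npz")
A=lambda x,y:((x+.5)/4-.5+165,(y+.5)/4-.5+150); S=lambda x,y:((x-400+.5)/4-.5+265,(y+.5)/4-.5+130)
b=np.array([onz(t,*A(*p),88) for p in((113,143),(300,177),(262,393),(67,357))]);print(b,b.mean(0),[np.linalg.norm(b[i]-b[(i+1)%4]) for i in range(4)])
c=b.mean(0)
e=(b[0]+b[1]-b[2]-b[3])[:2];f=(b[0]+b[3]-b[1]-b[2])[:2];yx=np.arctan2(e[1],e[0]);yy=np.arctan2(f[1],f[0])-np.pi/2;print("yaw deg",np.degrees([yx,yy]))
y=(yx+yy)/2;Rz=np.array([[np.cos(y),np.sin(y)],[-np.sin(y),np.cos(y)]])
for n,P in(("tab top",onz(t,*A(170,317),80)),("tab scene",onz(s,*S(628,311),80)),("spare L",onz(t,*A(178,243),50)),("spare R",onz(t,*A(258,257),50))): print(n,P,"box",Rz@(P-c)[:2])
sb=np.array([onz(s,*S(*p),88) for p in((558,412),(722,331),(613,238))]);print("scene nearL.. rim",sb)
# refine tab by bright mask near
g=cv2.cvtColor(t["img"],cv2.COLOR_RGB2HSV);Q=[]
for v in range(220,240):
  for u in range(188,232):
    if g[v,u,2]>185 and g[v,u,1]>50:
      p=Rz@(onz(t,u,v,80)-c)[:2]
      if abs(p[0]+36)<14 and abs(p[1])<60: Q.append(p)
Q=np.array(Q);print(len(Q),Q.mean(0),Q.min(0),Q.max(0))
E
```

```text
[[590.1 234.   88. ]
 [567.8 110.1  88. ]
 [426.6 133.8  88. ]
 [449.1 261.7  88. ]] [508.4 184.9  88. ] [np.float64(125.86499995504), np.float64(143.2126022390006), np.float64(129.8307990701399), np.float64(143.65436954524142)]
yaw deg [-10.3 -10.1]
tab top [475.8 195.4  80. ] box [-33.9   4.5]
tab scene [475.5 197.7  80. ] box [-34.7   6.8]
spare L [526.6 193.9  50. ] box [16.4 12.1]
spare R [517.4 139.7  50. ] box [ 16.9 -42.9]
scene nearL.. rim [[595.1 234.7  88. ]
 [450.  264.5  88. ]
 [427.3 141.2  88. ]]
112 [-36. -14.] [-49.9 -59.8] [-22.8  29.2]
```

{"method": "send_rows", "body": {"motion": [[[0,0,0,0,0,8.1,0.3],[0,0,0,0,0,8.1,0.3],[0,0,0,0,0,8.1,0.3],[0,0,0,0,0,8.1,0.3],[0,0,0,0,0,8.1,0.3],[0,0,0,0,0,8.1,0.3],[0,0,0,0,0,8.1,0.3],[0,0,0,0,0,8.1,0.3],[0,0,0,0,0,8.1,0.3],[0,0,0,0,0,8.1,0.3]]]}}

```text
time_s: 20.15
tool_pos: [477.1, -40.9, 289.6]
orientation: [-3.141, -0.0, 1.522]
wrist_force: [0.4, 0.2, 0.6]
finger_gap: 25.4
grip_force: 0.0
```

{"method": "send_rows", "body": {"motion": [[[0,0,0,0,0,8.1,0.3],[29.4,-5.5,0,0,0,0,0.3],[29.4,-5.5,0,0,0,0,0.3],[29.4,-5.5,0,0,0,0,0.3],[29.4,-5.5,0,0,0,0,0.3],[29.4,-5.5,0,0,0,0,0.3],[29.4,-5.5,0,0,0,0,0.3],[29.4,-5.5,0,0,0,0,0.3],[29.4,-5.5,0,0,0,0,0.3],[0,0,0,0,0,0,0.3]]]}}

```text
time_s: 21.15
tool_pos: [476.3, 201.1, 289.5]
orientation: [-3.141, -0.001, 1.39]
wrist_force: [-0.4, 0.3, -0.1]
finger_gap: 25.5
grip_force: 0.0
```

{"method": "send_rows", "body": {"motion": [[[0,0,40,0,0,0,0.3],[0,0,45,0,0,0,0.3],[0,0,45,0,0,0,0.3],[0,0,30,0,0,0,0.3],[0,0,15,0,0,0,0.3],[0,0,0,0,0,0,0.3]]]}}

```text
time_s: 21.75
tool_pos: [475.7, 197.6, 112.9]
orientation: [-3.138, 0.002, 1.386]
wrist_force: [-0.1, 0.8, 1.0]
finger_gap: 25.8
grip_force: 0.0
```

```bash
python3 - <<'E'
from rig import *
from h import *
s=capture("scene"); np.savez("scene4.npz",**s)
im=cv2.resize(s["img"][130:230,265:380],(690,600),interpolation=cv2.INTER_CUBIC)
cv2.imwrite("pics/s4.png",im[...,::-1]); print(get_state()["tool_pos"])
E
```

```text
[476.5782397  197.7534639  114.48439393]
```

View pics/s4.png

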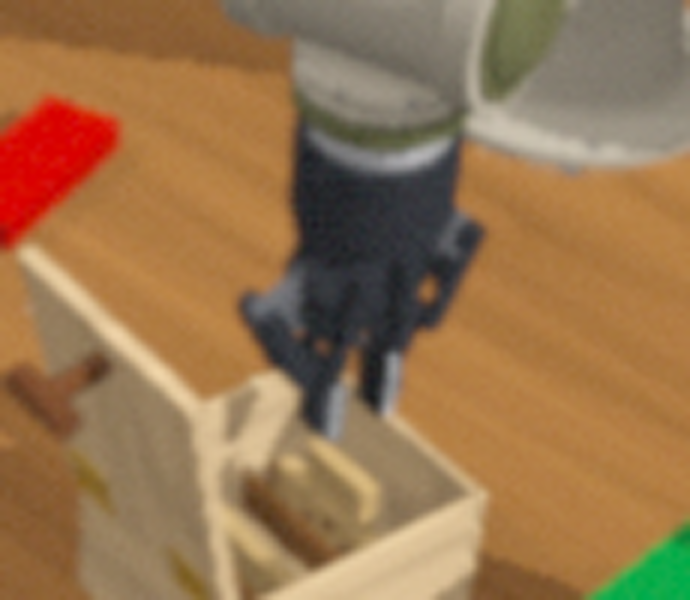

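The fingers at (325,430) and (385,405) straddle the line down to the tab (345,475) and are clear of the flap. I'll descend and grip.

{"method": "send_rows", "body": {"motion": [[[0,0,20,0,0,0,0.3],[0,0,15,0,0,0,0.3],[0,0,10,0,0,0,0.3],[0,0,0,0,0,0,0.3]]]}}

```text
time_s: 22.2
tool_pos: [476.7, 197.9, 69.7]
orientation: [-3.141, 0.0, 1.386]
wrist_force: [-0.4, 0.8, -0.4]
finger_gap: 25.6
grip_force: 0.0
```

{"method": "send_rows", "body": {"motion": [[[0,0,10,0,0,0,0.3],[0,0,8,0,0,0,0.3],[0,0,3,0,0,0,0.3],[0,0,0,0,0,0,0.3]]]}}

```text
time_s: 22.6
tool_pos: [476.7, 197.9, 48.5]
orientation: [-3.141, 0.0, 1.386]
wrist_force: [0.6, 0.2, -0.9]
finger_gap: 25.6
grip_force: 0.0
```

{"method": "send_rows", "body": {"motion": [[[0,0,0,0,0,0,0.2],[0,0,0,0,0,0,0.15],[0,0,0,0,0,0,0.1],[0,0,0,0,0,0,0.05],[0,0,0,0,0,0,0.05]]]}}

```text
time_s: 23.1
tool_pos: [474.9, 198.3, 49.0]
orientation: [-3.137, 0.0, 1.386]
wrist_force: [-8.9, 1.3, 6.4]
finger_gap: 9.0
grip_force: 58.4
```

{"method": "send_rows", "body": {"motion": [[[0,0,-5,0,0,0,0.05],[0,0,-10,0,0,0,0.05],[0,0,-15,0,0,0,0.05],[0,0,-20,0,0,0,0.05],[0,0,-20,0,0,0,0.05]]]}}

```text
time_s: 23.6
tool_pos: [477.3, 197.9, 120.4]
orientation: [3.14, -0.0, 1.387]
wrist_force: [-0.3, -0.4, -0.2]
finger_gap: 9.5
grip_force: 58.6
```

{"method": "send_rows", "body": {"motion": [[[0,0,-20,0,0,0,0.05],[0,0,-20,0,0,0,0.05],[0,0,-20,0,0,0,0.05],[0,0,-15,0,0,0,0.05],[0,0,0,0,0,0,0.05],[0,0,0,0,0,0,0.05],[0,0,0,0,0,0,0.05]]]}}

```text
time_s: 24.3
tool_pos: [476.5, 197.9, 193.1]
orientation: [-3.141, 0.0, 1.386]
wrist_force: [-0.5, 0.9, -0.9]
finger_gap: 8.9
grip_force: 58.6
```

```bash
python3 - <<'E'
from rig import *
from h import *
np.set_printoptions(precision=3,suppress=True)
s=capture("scene"); np.savez("scene5.npz",**s)
c=capture("top"); np.savez("top5.npz",**c)
im=np.zeros((500,800,3),np.uint8)
im[:,:400]=cv2.resize(s["img"][110:235,260:360],(400,500),interpolation=cv2.INTER_CUBIC)
im[:400,400:]=cv2.resize(c["img"][150:250,160:260],(400,400),interpolation=cv2.INTER_CUBIC)
cv2.imwrite("pics/s5.png",im[...,::-1]); st=get_state();print(st["tool_pos"],st["orientation"],st["joint_positions"])
E
```

```text
[476.544 197.86  193.154] [-3.14   0.001  1.386] [ 0.166  0.327  1.582 -0.     1.234  0.351]
```

View pics/s5.png

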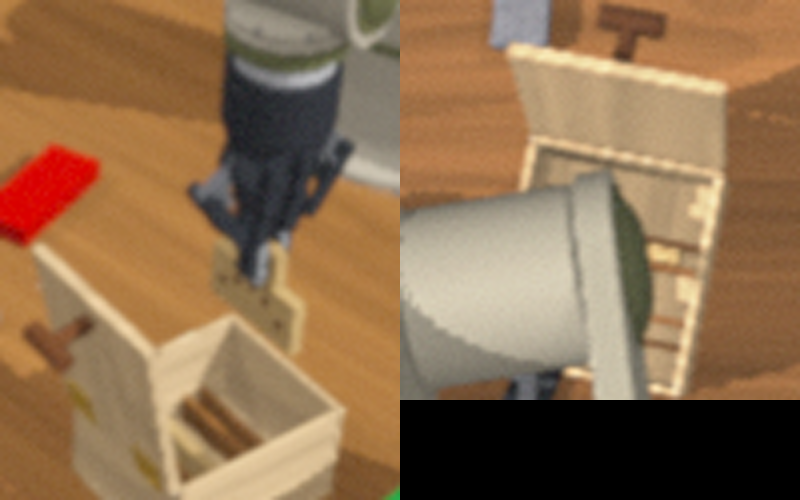

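The plate is in the grip and upright (lower edge about (217,293) to (297,352) in the left crop), and the spare is still in its slot. I'll work out the offset and the transfer.

```bash
python3 - <<'E'
from h import *
np.set_printoptions(precision=1,suppress=True)
s=load("scene5.npz");t=load("top2.npz")
S=lambda x,y:((x+.5)/4-.5+260,(y+.5)/4-.5+110)
a,b=onz(s,*S(297,352),149.5),onz(s,*S(217,293),149.5);print("plate edge",a,b,np.linalg.norm(a-b),(a+b)/2,np.degrees(np.arctan2(*(a-b)[1::-1])))
A=lambda x,y:((x+.5)/4-.5+298,(y+.5)/4-.5+150)
r1,r2,l=onz(t,*A(265,108),30),onz(t,*A(253,183),30),onz(t,*A(67,153),30);print("blank",r1,r2,l,"centre",(r1+l)/2,np.linalg.norm(r1-r2),np.linalg.norm(r2-l))
d=np.array([608.,-164.])-np.array([476.5,197.9]);y=1.386
print("to go tool x,y",d@[np.cos(y),np.sin(y)],d@[np.sin(y),-np.cos(y)])
E
```

```text
plate edge [481.4 239.7 149.5] [472.4 158.1 149.5] 82.14389887111066 [476.9 198.9 149.5] 83.68413687067637
blank [ 622.5 -230.5   30. ] [ 570.4 -221.    30. ] [590.9 -93.1  30. ] centre [ 606.7 -161.8   30. ] 52.94321380083937 129.50721887603808
to go tool x,y -331.5755376512587 195.75883844996304
```

{"method": "send_rows", "body": {"motion": [[[-10,0,0,0,0,0,0.05],[-20,0,0,0,0,0,0.05],[-22,0,0,0,0,0,0.05],[-22,0,0,0,0,0,0.05],[-22,0,0,0,0,0,0.05],[-22,0,0,0,0,0,0.05],[-22,0,0,0,0,0,0.05],[-22,0,0,0,0,0,0.05],[-22,0,0,0,0,0,0.05],[-16,0,0,0,0,0,0.05]]]}}

```text
time_s: 25.4
tool_pos: [439.5, -0.2, 193.7]
orientation: [-3.141, 0.0, 1.386]
wrist_force: [0.6, -0.2, -1.0]
finger_gap: 9.2
grip_force: 58.6
```

{"method": "send_rows", "body": {"motion": [[[-13,19,0,0,0,0,0.05],[-15,22,0,0,0,0,0.05],[-15,22,2,0,0,0,0.05],[-15,22,3,0,0,0,0.05],[-15,22,3,0,0,0,0.05],[-15,22,3,0,0,0,0.05],[-15,22,3,0,0,0,0.05],[-13,20,3,0,0,0,0.05],[-10,15,2,0,0,0,0.05],[-5.6,9.8,1,0,0,0,0.05]]]}}

```text
time_s: 26.4
tool_pos: [608.5, -165.6, 173.0]
orientation: [-3.14, -0.0, 1.386]
wrist_force: [0.4, -0.2, -0.6]
finger_gap: 9.4
grip_force: 58.6
```

{"method": "send_rows", "body": {"motion": [[[0,0,0,0,0,0,0.05],[0,0,0,0,0,0,0.05],[0,0,0,0,0,0,0.05],[0,0,0,0,0,0,0.05],[0,0,0,0,0,0,0.05]]]}}

```text
time_s: 26.9
tool_pos: [608.3, -163.7, 174.1]
orientation: [3.141, 0.0, 1.387]
wrist_force: [-0.1, 0.0, 0.2]
finger_gap: 9.3
grip_force: 58.7
```

```bash
python3 - <<'E'
from rig import *
from h import *
np.set_printoptions(precision=3,suppress=True)
s=capture("scene"); c=capture("top")
im=np.zeros((600,800,3),np.uint8)
im[:,:400]=cv2.resize(s["img"][90:240,160:260],(400,600),interpolation=cv2.INTER_CUBIC)
im[:300,400:]=cv2.resize(s["img"][130:250,200:360],(400,300),interpolation=cv2.INTER_CUBIC)
im[300:,400:]=cv2.resize(c["img"][90:270,160:400],(400,300),interpolation=cv2.INTER_CUBIC)
cv2.imwrite("pics/s6.png",im[...,::-1]); st=get_state();print(st["tool_pos"],st["orientation"],st["qvel"],st["grip_force"],st["finger_gap"])
E
```

```text
[ 608.455 -163.773  174.076] [3.141 0.    1.387] [-0.     0.002 -0.004 -0.001  0.001 -0.   ] 58.67743844166398 9.282990024382412
```

View pics/s6.png

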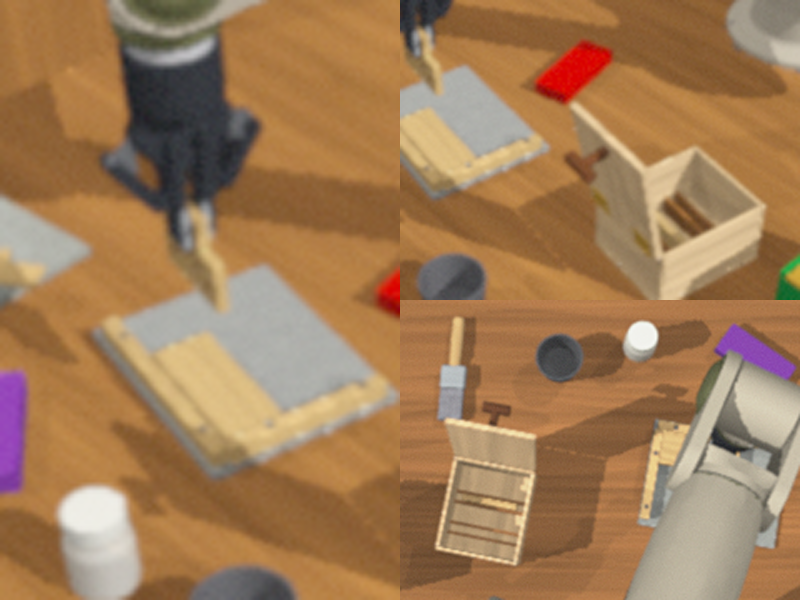

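The plate is held upright above the blank at (200,260), the blank is squared at (215,385), the flap is open, and the spare and bystanders look undisturbed. I'm handing the job in.

```bash
python3 -c "
from rig import *
print(job_done())"
```

```text
the job is handed in; nothing more can be done
None
```

I handed the job in at about 27 s of the 72 s allowed; by my last images and readings, the blank is squared against both fences, the flap is open past upright, and the tabbed plate is held still and upright about 10 cm above the middle of the blank, but the hand-in returned no verdict.

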